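Sweep the loose fence hardware into the parts tray

TASK

Sweep the two bolts and the black star knob that lie before the open front of the steel tray across the saw table with your fingers and into the tray, so that all three end up wholly inside it. Only slide them along the surface, in through the open front, never pick them up, and leave all the other things on the table where they are.

Things in the scene. Friction and masses are not known exactly. Their poses are not given: they have to be found in the camera images.
- tray: open-fronted sheet-steel parts tray, fixed to the table by magnets. Origin mid-underside. Open mouth at its own -x; parts go in along +x. Floor 2 mm above the table, from x = -70 mm (front edge) to +70 mm (back wall), y from -100 to +100 mm. Walls at back and both sides only, 4 mm thick, 38 mm high with the rolled rim
- tray_mouth (a point): middle of the front edge of the tray's floor (tray x = -70 mm, y = 0), 2 mm above the table; before it a feed lip ramps down to the table at tray x = -86 mm, over the whole width
- bolt_1: plain metal M10 bolt (one of two alike) with a nut on it, lying on the table, 57 mm long, 19 mm across the head and nut, 10 mm shank, 45 g; origin under the middle of its length at table height (as it lies at the start), long axis along its y, head at +y, shank tip at -y. The nut keeps it from rolling freely
- bolt_1_head (a point): centre of the head end of bolt_1; its axis is 10 mm above the table while it lies flat
- bolt_1_tip (a point): centre of the shank end of bolt_1; its axis is 10 mm above the table while it lies flat
- bolt_2: plain metal M10 bolt (the other of the two) with a nut on it, lying on the table, 57 mm long, 19 mm across the head and nut, 10 mm shank, 45 g; origin under the middle of its length at table height (as it lies at the start), long axis along its y, head at +y, shank tip at -y. The nut keeps it from rolling freely
- bolt_2_head (a point): centre of the head end of bolt_2; its axis is 10 mm above the table while it lies flat
- bolt_2_tip (a point): centre of the shank end of bolt_2; its axis is 10 mm above the table while it lies flat
- star_knob: black five-lobed star knob (the one near the bolts) lying on its lobes with its threaded stud pointing up: lobes 45 mm across and 18 mm high, above them a collar 16 mm across up to 24 mm, stud 8 mm thick, 53 mm high in all, 50 g; origin at the centre of its underside
- setting_gauge: bystander: stepped white setting gauge, 40x60x36 mm, origin under its centre; it stands near the parts, on the side away from the tray
- sanding_block: bystander: sanding block, 66x112x36 mm, origin under its centre, long along its y
- offcut_2: bystander: flat wooden offcut, 70x110x28 mm, origin under its centre, long along its y
- tape_measure: bystander: yellow and black tape measure, 39x76x63 mm, origin under its centre
- chisel: bystander: chisel with a yellow handle, 30x266x30 mm, origin under its centre, long along its y
- glue_bottle: bystander: white glue bottle with a red nozzle, 63 mm thick, 180 mm high, origin under its centre

How it is judged:
At the end, for the whole second after the job is handed in: Both ends of each bolt's axis lie at least 4 mm behind the front edge of the tray's floor, and the star knob's centre at least 20 mm behind it, between the side walls; all three are at rest and low in the tray (origins below 35 mm), and no other thing is more than 15 mm from where it stood (x of bolt_1_head in the frame of tray between -0.066 and 0.075 m and y of bolt_1_head in the frame of tray between -0.1 and 0.1 m and x of bolt_1_tip in the frame of tray between -0.066 and 0.075 m and y of bolt_1_tip in the frame of tray between -0.1 and 0.1 m and x of bolt_2_head in the frame of tray between -0.066 and 0.075 m and y of bolt_2_head in the frame of tray between -0.1 and 0.1 m and x of bolt_2_tip in the frame of tray between -0.066 and 0.075 m and y of bolt_2_tip in the frame of tray between -0.1 and 0.1 m and x of star_knob in the frame of tray between -0.05 and 0.075 m and y of star_knob in the frame of tray between -0.1 and 0.1 m and height (world z) of each of bolt_1, bolt_2, star_knob below 0.035 m and linear speed of each of bolt_1, bolt_2, star_knob below 0.02 m/s and distance of each of setting_gauge, sanding_block, offcut_2, tape_measure, chisel, glue_bottle from where it was at the start of the episode below 0.015 m); the robot touches nothing.
It fails at once if a bolt or the star knob was lifted (origin over 35 mm above the table) (height (world z) of any of bolt_1, bolt_2, star_knob above 0.035 m).
It fails at once if a bystander (setting gauge, sanding block, offcut, tape measure, chisel or glue bottle) was moved by more than 15 mm (distance of any of setting_gauge, sanding_block, offcut_2, tape_measure, chisel, glue_bottle from where it was at the start of the episode above 0.015 m).
It also fails if it takes over 72 s, if anything falls off the work surface, if the arm or the gripper's body presses on something with over 40 N, if the wrist force passes 120 N, or if a joint passes its speed limit or range.

ROBOT

A 6-joint arm with a two-finger parallel gripper is mounted at the origin on a cart in front of the work surface, level with it; the furniture and walls round the work are solid. World frame = base frame: x ahead of the robot, y to its left, z up, the work surface at z = 0. Lengths are in m, angles in rad, forces in N, time in s.
With the tool pointing down it reaches from about 0.275 to 0.775 m from the base axis. Payload 14.6 kg.
Tool frame: the origin (TCP) lies at the very end of the fingers, on their centre line; the grasp point (between the pads) lies 19 mm behind it; z points along the fingers, y is the line along which they close (so a half turn about z gives the same grasp; the last joint's range is limited). The gripper opens to 85 mm and grips with 20 to 120 N. Pads are 22 mm wide; open, the fingers measure 114 mm over their backs; the gripper's body (76 mm by 85 mm) begins 54 mm behind the grasp point. The pads swing forward as they close: fully open they stand 13 mm farther back than shut.
Start: joints at [1.185, 0.263, -0.048, 1.259, 0, 1.415], TCP at [0.12, 0.511, 0.231] pointing down, gripper open.
Joint ranges: [-2.65, 2.65], [-0.89, 1.7], [-1.18, 1.37], [-2.13, 2.11], [-1.35, 1.29], [-3.14, 3.14]. Speed limits (rad/s): [1.89, 1.89, 2.57, 2.79, 3.14, 3.14].

INTERFACE

Orientations are given as a rotation vector (axis times angle).
In Python, from bench import telemetry, imaging, ticket, regions_of gives the robot as it stands.
- The arm moves only by the tool arm_command, never from a script. Its argument "motion" is text: rows parted by semicolons, each of 4 numbers parted by spaces: the shift along the world's x, y, z in cm, then the turn about the world's z in degrees. In form: tx ty tz turn; .... A call has 1 to 8 rows; each row shifts and turns the commanded pose from where the row before left it; what a row does not reach is not made up. A row lasts 1/12 s, in which the tool goes at most 41.7 mm and 7.16 degrees, less where a joint would pass 70% of its speed; a pose out of reach is approached as far as the arm can. A call is refused whole if a number of a shift passes 4.17 or a number of a turn 7.16, either way. A call with a gripper value outside its range is refused whole. "jaw" is the closure, from 0 (fully open) to 1 (shut), set as the call begins (left out, the last holds). The fingers move at their own pace and stop on an object; "grip_force" is the grip in N (left out, the last holds). Time passes only in rows, so rows that do not move let the fingers close. It gives the time, the measured TCP pose, the force, the opening and the grip force at its end, in the units of the state.
- telemetry.observe(): the state, without advancing time (a new reading comes with each control period).
- imaging.read_camera(name): name is "side" or "top"; returns a dict with "img" (400x640x3 uint8, red, green, blue), "intrinsics" (3x3 intrinsics, pixels), "D" ([k1, k2, p1, p2, k3] as OpenCV has them; the pictures are not rectified), "origin" and "rotation" of the camera in the world. Camera axes: x right, y up, looking along -z (the intrinsics and any distortion apply to the point x, -y, -z); pixel columns grow to the right and rows downward; lengths in m; the calibration is good to about 2 mm. A picture is of the moment at which its call begins. There is no depth.
- ticket.job_done(): hands the job in; it is judged then, once.
Trained networks look in a picture, given as the dict that the camera call returned (one of the last four; its "shot" number tells which), for a name from the list of things; names that differ only in an ending like _2 or _b are one class to them, and where a whole thing is asked for, a point or a joint stands for the part that bears it (a point fixed in the world has none). Each returns a list of dicts, best first, with "score" (0 to 1); they miss things now and then, are a little off and sometimes report something else, mostly with a low value. They report only what shows in the picture. A call takes as long as a camera call.
- regions_of(picture, target): "mask" (400x640 bool, what is visible of it) and "bbox" ([left, top, right, bottom] in pixels, round what is visible of it).
The state is a dict: "time_s": time; "joint_pos": joint angles; "joint_velocities": joint speeds; "effort": joint torques, N m; "tcp_pos": TCP position; "ee_rot": TCP orientation; "contact_force": force on the tool from outside, world axes, zero at the start; "wrist_torque": the same for the moment, N m; "width": opening from 0.0 (shut) to 1.0 (fully open); "finger_force": force on a finger pad.
Only numpy, scipy, OpenCV 4.12 (cv2) and the standard library are available. Lean on these libraries where they do the work, as an engineer would, in place of code of your own. Each camera call takes 0.05 s, during which the arm holds its last target. There are 200 camera calls.

## Working session

There is one attempt and no reset: what is moved stays moved. The work goes in short steps, Python scripts to look and compute and a tool call to move; the robot and the scene stay as the last step left them, time stands still between calls to the robot, and variables do not carry over. Pictures are saved under pics/ and viewed, at most 10 in all, crops included, and the job is handed in when it is done.

Besides the shell and the picture viewer there is one more tool, called after "Request:" in YAML: its name, and indented under it one key for each argument. arm_command: Moves the arm, as the interface text tells. Its arguments: {"type":"object","properties":{"motion":{"type":"string"},"jaw":{"type":"number"},"grip_force":{"type":"number"}},"required":["motion"]}

```bash
mkdir -p pics; cat > h.py <<'E'
import numpy as np, cv2
from bench import telemetry, imaging, ticket, regions_of
def ray(c,uv,z=0.0):
    uv=np.array(uv,float).reshape(-1,1,2)
    n=cv2.undistortPoints(uv,np.array(c["intrinsics"],float),np.array(c["D"],float)).reshape(-1,2)
    d=np.c_[n[:,0],-n[:,1],-np.ones(len(n))]@np.array(c["rotation"]).T
    o=np.array(c["origin"]); t=(z-o[2])/d[:,2]
    return o+t[:,None]*d
def proj(c,P):
    p=(np.array(P,float).reshape(-1,3)-np.array(c["origin"]))@np.array(c["rotation"])
    p=p*[1,-1,-1]
    return cv2.projectPoints(p,np.zeros(3),np.zeros(3),np.array(c["intrinsics"],float),np.array(c["D"],float))[0].reshape(-1,2)
E
python3 - <<'E'
from h import *
for n in("top","side"):
    c=imaging.read_camera(n); cv2.imwrite(f"pics/{n}0.png",c["img"][:,:,::-1])
    print(n,np.round(c["origin"],3))
    for t in["tray","bolt_1","star_knob","setting_gauge","sanding_block","offcut_2","tape_measure","chisel","glue_bottle"]:
        for r in regions_of(c,t)[:3]:
            m=r["mask"]; ys,xs=np.nonzero(m)
            if len(xs)<5: continue
            q=cv2.minAreaRect(np.c_[xs,ys].astype(np.float32)); b=cv2.boxPoints(q)
            print(t,round(r["score"],2),np.round(r["bbox"]),np.round(ray(c,[[xs.mean(),ys.mean()]],.01)[0,:2],3),"corners",np.round(ray(c,b,.01)[:,:2],3).tolist())
E
```

```text
top [0.291 0.015 1.348]Traceback (most recent call last):
  File "<stdin>", line 10, in <module>
  File "h.py", line 7, in ray
    o=np.array(c["origin"]); t=(z-o[2])/d[:,2]
                                        ~^^^^^
IndexError: too many indices for array: array is 1-dimensional, but 2 were indexed
```

```bash
sed -i 's/np.array(c\["rotation"\])/R_(c)/' h.py; cat >> h.py <<'E'
def R_(c):
    r=np.array(c["rotation"],float)
    if r.size==9: return r.reshape(3,3)
    assert r.size==3,r
    return cv2.Rodrigues(r)[0]
E
cat > look.py <<'E'
from h import *
import sys
for n in("top","side"):
    c=imaging.read_camera(n); cv2.imwrite(f"pics/{n}{sys.argv[1]}.png",c["img"][:,:,::-1])
    print(n,np.round(c["origin"],3),c["rotation"])
    for t in sys.argv[2:]:
        for r in regions_of(c,t)[:3]:
            m=r["mask"]; ys,xs=np.nonzero(m)
            if len(xs)<5: continue
            q=cv2.minAreaRect(np.c_[xs,ys].astype(np.float32)); b=cv2.boxPoints(q)
            print(t,round(r["score"],2),np.round(r["bbox"]),np.round(ray(c,[[xs.mean(),ys.mean()]],.01)[0,:2],3),"corners",np.round(ray(c,b,.01)[:,:2],3).tolist())
E
python3 look.py 0 tray bolt_1 star_knob setting_gauge sanding_block offcut_2 tape_measure chisel glue_bottle
```

```text
top [0.291 0.015 1.348] [ 0.15851483 -0.13356661 -1.5812535 ]
tray 0.95 [213. 187. 266. 255.] [0.494 0.314] corners [[0.606, 0.405], [0.603, 0.232], [0.388, 0.229], [0.39, 0.398]]
star_knob 0.49 [386. 202. 398. 214.] [ 0.535 -0.196] corners [[0.551, -0.18], [0.551, -0.213], [0.52, -0.212], [0.521, -0.179]]
star_knob 0.46 [391. 233. 400. 251.] [ 0.418 -0.203] corners [[0.391, -0.191], [0.442, -0.199], [0.439, -0.216], [0.389, -0.208]]
setting_gauge 0.73 [429. 212. 452. 226.] [ 0.498 -0.356] corners [[0.522, -0.328], [0.521, -0.387], [0.477, -0.384], [0.478, -0.325]]
sanding_block 0.96 [312. 156. 342. 178.] [0.679 0.015] corners [[0.72, 0.069], [0.717, -0.04], [0.64, -0.039], [0.642, 0.07]]
sanding_block 0.29 [376. 155. 453. 165.] [ 0.69  -0.274] corners [[0.702, -0.155], [0.707, -0.411], [0.674, -0.409], [0.669, -0.155]]
offcut_2 0.65 [431. 233. 472. 265.] [ 0.394 -0.386] corners [[0.419, -0.321], [0.443, -0.442], [0.369, -0.452], [0.345, -0.333]]
tape_measure 0.63 [448. 161. 475. 186.] [ 0.649 -0.438] corners [[0.619, -0.396], [0.699, -0.441], [0.677, -0.48], [0.597, -0.434]]
chisel 
[... 1269 characters left out ...]
-0.312], [0.422, -0.283], [0.442, -0.439], [0.374, -0.461]]
tape_measure 0.6 [362. 266. 398. 304.] [ 0.654 -0.401] corners [[0.601, -0.439], [0.636, -0.318], [0.715, -0.359], [0.672, -0.473]]
chisel 0.68 [372. 223. 407. 289.] [ 0.694 -0.275] corners [[0.671, -0.143], [0.704, -0.115], [0.713, -0.411], [0.686, -0.427]]
chisel 0.32 [314. 225. 327. 250.] [ 0.54  -0.191] corners [[0.525, -0.118], [0.566, -0.119], [0.557, -0.229], [0.519, -0.228]]
glue_bottle 0.8 [320. 117. 334. 160.] [0.626 0.693] corners [[0.617, 1.126], [0.697, 1.129], [0.633, 0.441], [0.574, 0.44]]
glue_bottle 0.52 [296. 257. 316. 287.] [ 0.5   -0.346] corners [[0.48, -0.286], [0.526, -0.286], [0.519, -0.399], [0.477, -0.398]]
```

View pics/top0.png

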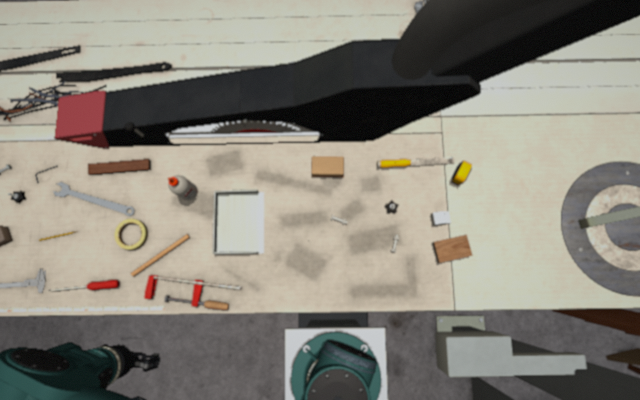

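View pics/side0.png

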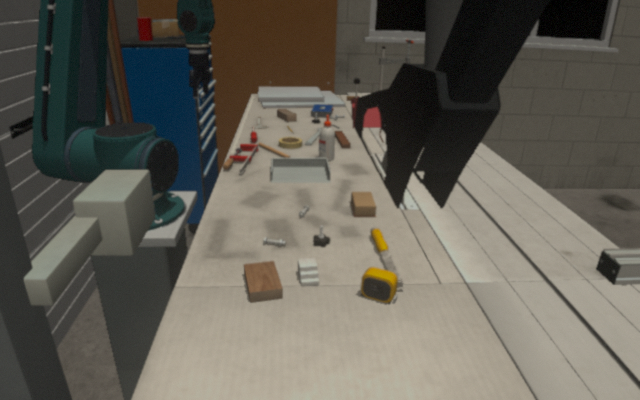

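```bash
python3 - <<'E'
from h import *
s=telemetry.observe(); print({k:np.round(s[k],3) for k in s})
R=cv2.Rodrigues(np.array(s["ee_rot"],float))[0]; print(R.round(3))
t=cv2.imread("pics/top0.png")[185:265,205:305]; t2=cv2.imread("pics/top0.png")[185:265,305:405]
o=np.vstack([cv2.resize(t[:, :],(750,600),interpolation=2)[:300*2:2,:][:0] if 0 else cv2.resize(t2[10:70],(800,480),interpolation=2)])
cv2.imwrite("pics/c1.png",o)   # top crop x0=305,y0=195, scale 8
i=cv2.imread("pics/side0.png")[190:260,255:345]
cv2.imwrite("pics/c2.png",cv2.resize(i,None,fx=8,fy=8,interpolation=2))
cv2.imwrite("pics/c3.png",cv2.resize(t[:80,:70],None,fx=7,fy=7,interpolation=2))
E
```

```text
{'time_s': np.float64(1.1), 'joint_pos': array([ 1.185,  0.263, -0.048,  1.259,  0.   ,  1.415]), 'joint_velocities': array([ 0.001,  0.   , -0.   ,  0.   ,  0.001,  0.002]), 'effort': array([ 1.0000e-03, -6.3746e+01,  3.8476e+01,  1.0000e-03,  0.0000e+00,
       -0.0000e+00]), 'tcp_pos': array([0.12 , 0.511, 0.231]), 'ee_rot': array([-0.362, -3.121,  0.   ]), 'contact_force': array([-0.426,  0.298, -0.057]), 'wrist_torque': array([ 0.004, -0.018,  0.018]), 'finger_force': np.float64(0.0), 'width': np.float64(0.999)}
[[-0.973  0.229 -0.   ]
 [ 0.229  0.973 -0.   ]
 [ 0.    -0.    -1.   ]]
```

View pics/c1.png

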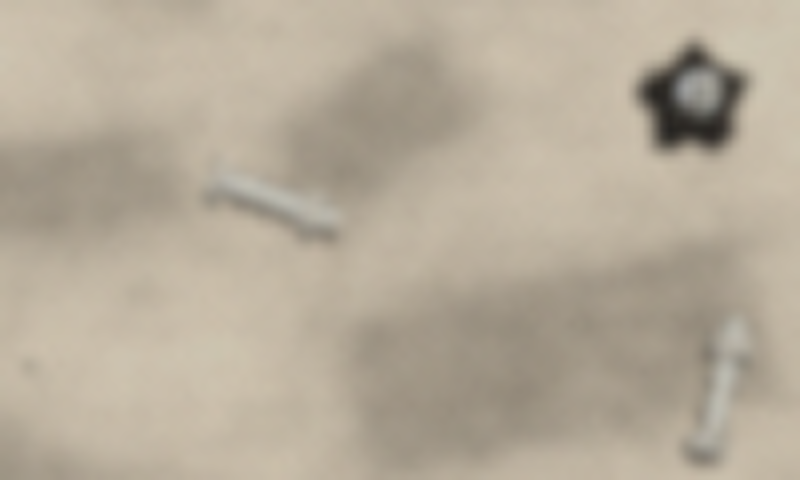

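View pics/c2.png

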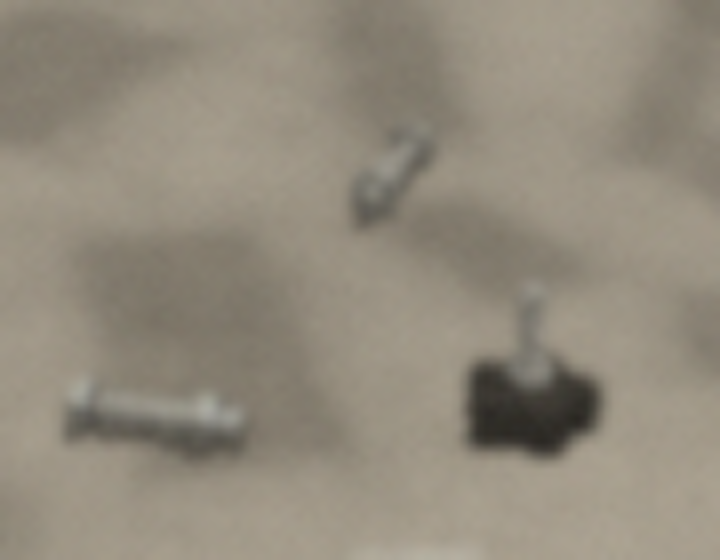

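View pics/c3.png

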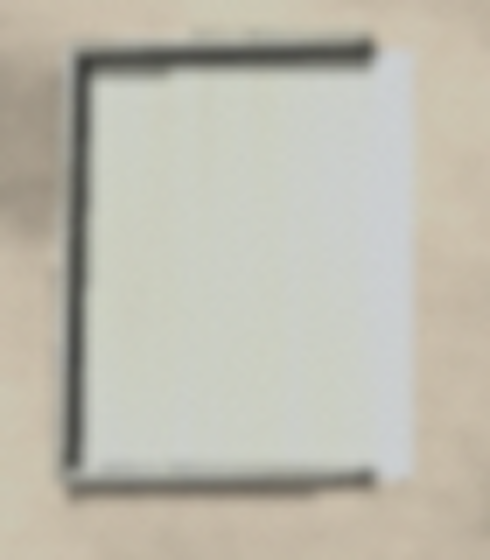

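```bash
python3 - <<'E'
from h import *
c=imaging.read_camera("top")
f=lambda p:[[x/8+305,y/8+195] for x,y in p]
g=lambda p:[[x/7+205,y/7+185] for x,y in p]
print("B",ray(c,f([(208,187),(342,228)]),.01)[:,:2].round(3).tolist())
print("A",ray(c,f([(703,455),(738,318)]),.01)[:,:2].round(3).tolist())
print("knob",ray(c,f([(695,97)]),.015)[:,:2].round(3).tolist())
print("lip",ray(c,g([(413,52),(413,480)]),0.)[:,:2].round(3).tolist())
print("wall front tops",ray(c,g([(375,50),(375,480)]),.02)[:,:2].round(3).tolist())
print("back in corner floor",ray(c,g([(92,68),(82,467)]),.002)[:,:2].round(3).tolist())
s=imaging.read_camera("side")
h=lambda p:[[x/8+255,y/8+190] for x,y in p]
print("side B",ray(s,h([(422,130),(365,210)]),.01)[:,:2].round(3).tolist(),"A",ray(s,h([(75,410),(240,425)]),.01)[:,:2].round(3).tolist(),"knob",ray(s,h([(533,410)]),.012)[:,:2].round(3).tolist())
E
```

```text
B [[0.499, 0.005], [0.481, -0.051]]
A [[0.385, -0.195], [0.441, -0.212]]
knob [[0.533, -0.198]]
lip [[0.593, 0.23], [0.387, 0.228]]
wall front tops [[0.59, 0.245], [0.385, 0.242]]
back in corner floor [[0.588, 0.386], [0.395, 0.384]]
side B [[0.513, 0.012], [0.489, -0.057]] A [[0.392, -0.202], [0.445, -0.213]] knob [[0.54, -0.208]]
```

Request:
arm_command:
  motion: "2.1 -2.7 0 -1;2.1 -2.7 0 -1;2.1 -2.7 0 -1;2.1 -2.7 0 -1;2.1 -2.7 0 -1;2.1 -2.7 0 0;2.1 -2.7 0 0;2.1 -2.7 0 0"
  jaw: 0.7

```text
time_s: 1.87
tcp_pos: [0.2887, 0.2937, 0.2314]
ee_rot: [0.497, 3.102, 0.001]
contact_force: [0.6, 0.9, 1.1]
width: 0.297
finger_force: 0.0
```

Request:
arm_command:
  motion: "2.1 -2.7 0 0;2.1 -2.7 0 0;2.1 -2.7 0 0;2.1 -2.7 0 0;2.1 -2.7 0 0;2.1 -2.7 -2 0;2.1 -2.7 -2 0;2.1 -2.7 -2 0"

```text
time_s: 2.53
tcp_pos: [0.4571, 0.0774, 0.1708]
ee_rot: [0.498, 3.101, 0.0]
contact_force: [0.7, 1.2, 0.2]
width: 0.304
finger_force: 0.0
```

Request:
arm_command:
  motion: "2.1 -2.7 0 0;2.1 -2.7 0 0;2.1 -2.7 0 0;2.1 -2.7 0 0;0 0 0 0;0 0 0 0"

```text
time_s: 3.03
tcp_pos: [0.5408, -0.0302, 0.1708]
ee_rot: [-0.501, -3.101, -0.0]
contact_force: [0.1, -0.2, -0.6]
width: 0.3
finger_force: 0.0
```

Request:
arm_command:
  motion: "0 -0.4 -3.5 0;0 0 -3.5 0;0 0 -3.5 0;0 0 -3 0;0 0 -1.5 0;0 0 -1 0;0 0 -0.2 0;0 0 0 0"

```text
time_s: 3.7
tcp_pos: [0.5395, -0.0322, 0.0092]
ee_rot: [-0.496, -3.101, -0.0]
contact_force: [0.1, -0.5, 0.1]
width: 0.3
finger_force: 0.0
```

```bash
python3 - <<'E'
from h import *
print(telemetry.observe()["tcp_pos"])
c=imaging.read_camera("top")
cv2.imwrite("pics/c4.png",cv2.resize(c["img"][195:255,300:400,::-1],(800,480),interpolation=2))
# arc plan: 24 rows of 3 deg, R=.08, bolt 20mm ahead
b0=np.array([.494,-.023]);Rr=.07;d=lambda a:np.array([np.cos(np.radians(a)),np.sin(np.radians(a))])
c0=b0+Rr*d(72)
for th in range(162,85,-12):
    print(th,(c0-Rr*d(th-90)-.019*d(th)).round(4))
E
```

```text
[ 0.5394703  -0.03220345  0.00918183]
162 [ 0.5121 -0.0289]
150 [ 0.4971 -0.0265]
138 [ 0.4829 -0.0212]
126 [ 0.4702 -0.0129]
114 [ 0.4594 -0.0023]
102 [0.4511 0.0104]
90 [0.4456 0.0246]
```

View pics/c4.png

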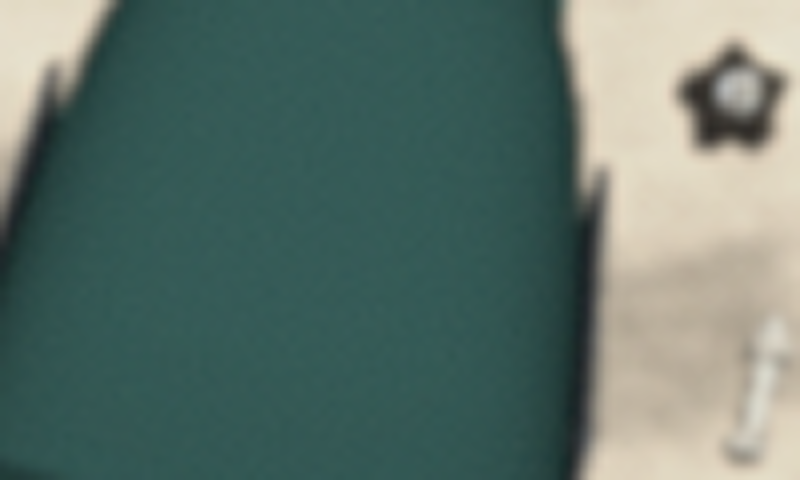

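Request:
arm_command:
  motion: "0 0 -0.4 0;-0.9 0.1 0 0;-0.9 0.1 0 0;-0.9 0.1 0 0;-0.8 0.1 0 -6;-0.7 0.15 0 -6;-0.7 0.25 0 -6;-0.7 0.3 0 -6"

```text
time_s: 4.42
tcp_pos: [0.4829, -0.0218, 0.0056]
ee_rot: [1.139, 2.927, -0.0]
contact_force: [1.0, 0.3, 0.7]
width: 0.3
finger_force: 0.2
```

```bash
python3 - <<'E'
from h import *
s=telemetry.observe();print(s["tcp_pos"].round(4) if hasattr(s["tcp_pos"],'round') else s["tcp_pos"],s["ee_rot"])
c=imaging.read_camera("side")
cv2.imwrite("pics/c5.png",cv2.resize(c["img"][170:260,240:370,::-1],(780,540),interpolation=2))
E
```

```text
[ 0.4829 -0.0218  0.0056] [ 1.13941993e+00  2.92733619e+00 -3.45879722e-05]
```

View pics/c5.png

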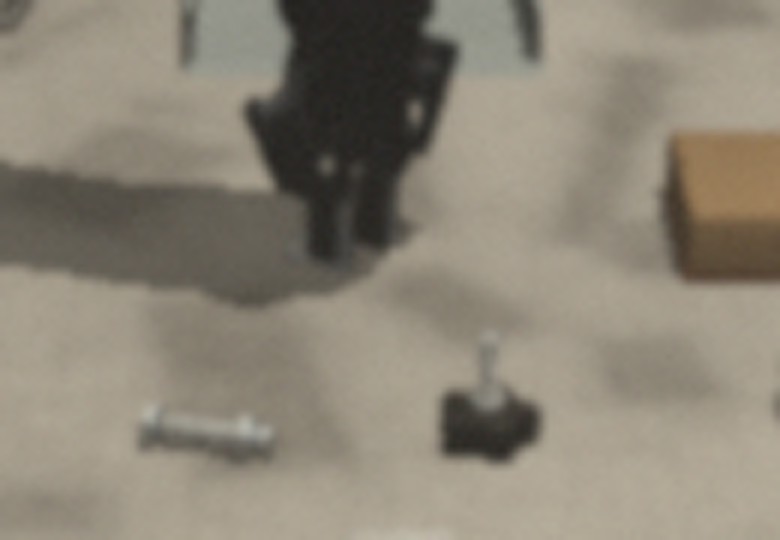

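Request:
arm_command:
  motion: "-0.65 0.4 0 -6;-0.6 0.45 0 -6;-0.55 0.5 0 -6;-0.5 0.55 0 -6;-0.45 0.6 0 -6;-0.4 0.65 0 -6;-0.3 0.7 0 -6;-0.2 0.7 0 -6"

```text
time_s: 5.13
tcp_pos: [0.4468, 0.0238, 0.0055]
ee_rot: [2.229, 2.214, -0.0]
contact_force: [-0.3, -0.9, -0.2]
width: 0.298
finger_force: 0.2
```

Request:
arm_command:
  motion: "0 0.8 0 0;0 0.8 0 0;0 0.8 0 0;0.1 1 0 0;0.1 1 0 0;0.1 1 0 0;0.1 1 0 0;0.1 1 0 0"

```text
time_s: 5.8
tcp_pos: [0.4527, 0.0987, 0.0053]
ee_rot: [2.225, 2.218, -0.0]
contact_force: [-0.0, -1.4, 0.5]
width: 0.305
finger_force: 0.3
```

```bash
python3 - <<'E'
from h import *
for n in("side","top"):
    c=imaging.read_camera(n)
    for r in regions_of(c,"bolt_1")[:4]:
        ys,xs=np.nonzero(r["mask"])
        if len(xs)>4:print(n,round(r["score"],2),np.round(r["bbox"]),ray(c,[[xs.mean(),ys.mean()]],.01)[0,:2].round(3))
    if n=="top":
        a=c["img"][180:265,200:350,::-1]; b=s[140:225,240:390,::-1]
        cv2.imwrite("pics/c6.png",np.vstack([cv2.resize(x,(525,298),interpolation=2) for x in(a,b)]))
    s=c["img"]
E
```

```text
side 0.67 [266. 236. 286. 246.] [ 0.418 -0.201]
```

View pics/c6.png

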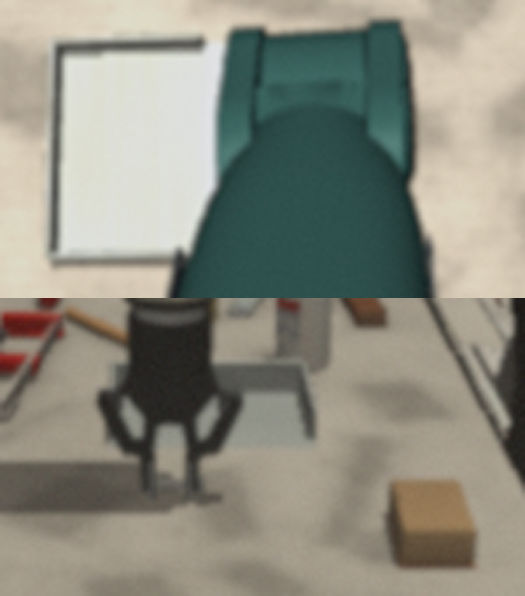

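```bash
python3 - <<'E'
from h import *
c=imaging.read_camera("side")
print(ray(c,[[303.4,196.9],[281,196.5]],.01).round(3))
print(proj(c,[[.4527+k,.0987,.006] for k in(-.027,-.013,.013,.027)]).round(1))
g=c["img"][188:204,274:312].mean(2).astype(int)
for i,r in enumerate(g):print(188+i,*r)
E
```

```text
[[0.502 0.082 0.01 ]
 [0.431 0.085 0.01 ]]
[[279.5 196. ]
 [283.8 196. ]
 [292.  195.9]
 [296.4 195.9]]
188 87 87 89 89 85 79 63 52 58 74 106 137 144 148 149 148 146 143 122 83 62 56 84 119 137 141 142 142 143 140 142 141 141 143 144 147 149 151
189 88 86 86 87 85 79 59 49 61 73 92 121 127 128 137 145 147 142 121 84 69 58 81 116 130 135 134 132 134 133 134 133 136 138 141 145 149 149
190 88 88 88 88 85 77 60 48 61 68 80 97 97 103 120 141 145 140 120 85 65 58 82 112 122 127 128 129 129 128 130 130 136 136 139 144 146 150
191 88 89 87 88 87 78 59 51 58 72 77 91 93 96 109 124 128 125 110 79 68 59 78 101 114 122 123 129 127 128 130 132 132 134 136 141 145 148
192 88 88 87 87 87 76 57 50 61 70 77 91 93 98 102 106 107 107 95 76 67 53 67 90 107 121 125 126 124 128 127 131 130 132 135 140 144 147
193 82 83 87 85 84 78 60 52 61 69 76 85 89 93 93 95 97 92 85 75 66 54 65 84 101 117 121 124 123 125 126 127 127 131 132 137 140 144
194 80 82 82 82 83 78 65 55 62 73 74 83 86 89 89 91 89 93 86 74 69 55 66 84 99 115 116 118 121 121 125 125 125 127 130 135 140 144
195 76 78 79 80 84 80 72 66 69 72 73 
[... 536 characters left out ...]
 122 121 129 134 130 119 114 110 108 113 117 120 120 122 124 121 124 126 127 132 138
200 93 95 96 97 98 99 99 99 100 102 102 101 101 101 112 129 139 141 140 142 142 138 135 131 129 125 122 122 123 123 122 123 124 124 124 127 131 137
201 122 122 123 124 124 125 126 126 126 124 127 127 126 129 137 146 148 149 148 147 145 141 138 136 133 129 125 123 124 123 122 123 124 124 124 126 128 134
202 143 144 145 146 146 148 148 148 149 148 149 148 149 148 151 151 151 149 149 147 146 144 140 135 134 130 129 126 126 123 124 124 124 124 121 124 128 131
203 150 151 153 154 153 154 155 153 154 154 154 152 153 154 153 153 152 151 148 148 144 143 140 137 133 133 129 127 125 126 124 125 125 123 125 124 127 131
```

Request:
arm_command:
  motion: "0 -0.5 0 0;0 0 3.5 0;0 0 4 0;0 -2 4 0;0 -3 2 0;0 -4 0 0;0 -4 0 0;0 -3 0 0"

```text
time_s: 6.72
tcp_pos: [0.4523, -0.0692, 0.1381]
ee_rot: [2.226, 2.215, 0.0]
contact_force: [1.1, 0.5, 0.3]
width: 0.301
finger_force: 0.0
```

```bash
cat > bolts.py <<'E'
from h import *
import sys
for n in("side","top"):
    c=imaging.read_camera(n)
    for t in ("bolt_1","star_knob"):
     for r in regions_of(c,t)[:4]:
        ys,xs=np.nonzero(r["mask"])
        if len(xs)>4:
            b=cv2.boxPoints(cv2.minAreaRect(np.c_[xs,ys].astype(np.float32)))
            b=sorted(b.tolist(),key=lambda p:np.hypot(*(np.array(p)-b[0]))); 
            print(n,t,round(r["score"],2),np.round(r["bbox"]),ray(c,[[xs.mean(),ys.mean()]],.01)[0,:2].round(3),"long axis mids",ray(c,[np.mean(b[:2],0),np.mean(b[2:],0)],.01)[:,:2].round(3).tolist())
    cv2.imwrite(f"pics/{n}{sys.argv[1]}.png",c["img"][:,:,::-1])
E
python3 bolts.py 1
```

```text
side bolt_1 0.5 [286. 190. 297. 194.] [0.463 0.115] long axis mids [[0.44, 0.113], [0.482, 0.113]]
side bolt_1 0.47 [263. 237. 286. 248.] [ 0.419 -0.202] long axis mids [[0.391, -0.2], [0.446, -0.208]]
side star_knob 0.61 [316. 225. 330. 250.] [ 0.54  -0.194] long axis mids [[0.547, -0.118], [0.539, -0.234]]
top bolt_1 0.38 [291. 222. 300. 239.] [0.454 0.119] long axis mids [[0.482, 0.121], [0.432, 0.121]]
```

Request:
arm_command:
  motion: "0.1 3.5 0 0;0.1 3.5 0 0;0.1 3.5 -2 0;0.1 2.7 -3.5 0;0 0.3 -3.5 0;0 0 -2.5 0;0 0 -1.6 0;0 0 -0.2 0"

```text
time_s: 7.68
tcp_pos: [0.4544, 0.0687, 0.0042]
ee_rot: [-2.221, -2.218, 0.005]
contact_force: [-0.7, 0.4, -0.1]
width: 0.301
finger_force: 0.0
```

Request:
arm_command:
  motion: "0 0.8 0 0;0 0.8 0 0;0 1 0 0;0 1.2 0 0;0 1.4 0 0;0.1 1.4 0 0;0.1 1.4 0 0;0.1 1.4 0 0"

```text
time_s: 8.35
tcp_pos: [0.4601, 0.1631, 0.0078]
ee_rot: [2.224, 2.217, 0.002]
contact_force: [-0.5, -0.8, 1.5]
width: 0.303
finger_force: 0.5
```

Request:
arm_command:
  motion: "0.1 1.4 0.1 0;0.1 1.4 0.1 0;0.1 1.4 0 0;0.1 1.4 0 0;0 1.4 0 0;0 1.4 0 0;0 1.4 0 0;0 1.4 0 0"

```text
time_s: 9.02
tcp_pos: [0.4652, 0.2745, 0.0109]
ee_rot: [2.223, 2.213, 0.005]
contact_force: [3.3, -11.5, 15.8]
width: 0.299
finger_force: 8.6
```

Request:
arm_command:
  motion: "0 -0.5 0.2 0;0 -1 0.3 0;0 -0.5 3 0;0 -2 4 0;0 -3 4 0;0 -4 0 0;0 -4 0 0;0 -4 0 0"

```text
time_s: 9.68
tcp_pos: [0.463, 0.0879, 0.1154]
ee_rot: [2.224, 2.217, 0.002]
contact_force: [0.8, 0.4, 0.7]
width: 0.297
finger_force: 0.0
```

```bash
python3 bolts.py 2
```

```text
side bolt_1 0.44 [286. 174. 299. 175.] [0.468 0.292] long axis mids [[0.445, 0.298], [0.492, 0.285]]
side star_knob 0.68 [363. 271. 398. 303.] [ 0.654 -0.403] long axis mids [[0.617, -0.382], [0.694, -0.421]]
side star_knob 0.47 [313. 227. 331. 250.] [ 0.54  -0.191] long axis mids [[0.546, -0.118], [0.538, -0.229]]
top bolt_1 0.21 [452. 160. 473. 186.] [ 0.65  -0.438] long axis mids [[0.61, -0.415], [0.689, -0.46]]
top star_knob 0.56 [450. 161. 473. 186.] [ 0.646 -0.435] long axis mids [[0.607, -0.413], [0.685, -0.457]]
top star_knob 0.43 [386. 201. 398. 215.] [ 0.536 -0.196] long axis mids [[0.549, -0.182], [0.52, -0.209]]
```

Request:
arm_command:
  motion: "-0.5 -3.4 0 -2;-0.5 -3.4 0 -2;-0.5 -3.4 0 -2;-0.5 -3.4 0 -2;-0.5 -3.4 0 -2;-0.5 -3.4 0 -2;-0.6 -3.4 0 0;-0.6 -3.4 0 0"
  jaw: 0.8

```text
time_s: 10.65
tcp_pos: [0.4215, -0.1827, 0.1143]
ee_rot: [-2.443, -1.975, -0.0]
contact_force: [0.6, -0.0, -0.0]
width: 0.203
finger_force: 0.0
```

Request:
arm_command:
  motion: "-0.6 -3.3 0 0;-0.6 -3.2 0 0;0 0 -3 0;0 0 -3 0;0 0 -3 0;0 0 -1.5 0;0 0 -0.4 0;0 0 0 0"

```text
time_s: 11.32
tcp_pos: [0.4096, -0.2461, 0.0045]
ee_rot: [-2.442, -1.973, 0.0]
contact_force: [-1.4, -0.1, 1.1]
width: 0.199
finger_force: 0.0
```

Request:
arm_command:
  motion: "0 0 -0.1 0;0.2 0.9 0 0;0.2 0.9 0 0;0.2 0.9 0 0;0.2 1 0 0;0.2 1 0 0;0.2 1 0 0;0.2 1 0 0"

```text
time_s: 11.98
tcp_pos: [0.4238, -0.1791, 0.0043]
ee_rot: [2.445, 1.973, 0.0]
contact_force: [0.1, -1.3, 0.7]
width: 0.193
finger_force: 0.4
```

Request:
arm_command:
  motion: "0.2 1 0 0;0.2 1 0 0;0.2 1.1 0 1;0.2 1.1 0 1;0.15 1.1 0 1;0.15 1.1 0 1;0.15 1.1 0 1;0.1 1.1 0 1"

```text
time_s: 12.65
tcp_pos: [0.4372, -0.0931, 0.0042]
ee_rot: [2.337, 2.1, 0.0]
contact_force: [-0.9, -0.1, 0.2]
width: 0.203
finger_force: 0.3
```

Request:
arm_command:
  motion: "0.1 1.2 0 1;0.1 1.2 0 1;0.1 1.2 0 1;0.1 1.2 0 1;0 1.2 0 1;0 1.2 0 1;0 1.2 0 0;0 1.2 0 0"

```text
time_s: 13.32
tcp_pos: [0.4409, 0.0029, 0.0041]
ee_rot: [-2.224, -2.218, 0.0]
contact_force: [0.4, 0.0, 1.0]
width: 0.197
finger_force: 0.3
```

```bash
python3 bolts.py 3
```

```text
side bolt_1 0.54 [276. 202. 288. 211.] [0.43  0.016] long axis mids [[0.411, 0.014], [0.45, 0.014]]
side star_knob 0.47 [314. 227. 328. 249.] [ 0.539 -0.192] long axis mids [[0.545, -0.124], [0.538, -0.229]]
top bolt_1 0.46 [241. 224. 249. 239.] [0.46  0.293] long axis mids [[0.435, 0.296], [0.489, 0.292]]
top star_knob 0.52 [389. 202. 395. 213.] [ 0.535 -0.196] long axis mids [[0.551, -0.197], [0.52, -0.195]]
```

Request:
arm_command:
  motion: "0 1.2 0 0;0 1.3 0 0;0.1 1.3 0 0;0.1 1.3 0 0;0.1 1.3 0 0;0.1 1.3 0 0;0.1 1.3 0 0;0.1 1.3 0 0"

```text
time_s: 14.28
tcp_pos: [0.4472, 0.1048, 0.0041]
ee_rot: [2.227, 2.216, -0.0]
contact_force: [0.4, -0.6, 0.3]
width: 0.202
finger_force: 0.2
```

Request:
arm_command:
  motion: "0 1.3 0 0;0 1.3 0 0;0 1.3 0 0;0 1.3 0 0;0 1.3 0 0;0 1.2 0 0;0 1.1 0.1 0;0 1 0.1 0"

```text
time_s: 14.95
tcp_pos: [0.4472, 0.2034, 0.0062]
ee_rot: [-2.226, -2.217, 0.0]
contact_force: [-0.6, -0.1, -0.6]
width: 0.198
finger_force: 0.1
```

Request:
arm_command:
  motion: "0 1 0.1 0;0 1 0 0;0 1 0 0;0 1 0 0;0 0.8 0 0"

```text
time_s: 15.37
tcp_pos: [0.447, 0.2518, 0.0071]
ee_rot: [-2.225, -2.217, -0.0]
contact_force: [0.3, -0.8, 0.4]
width: 0.202
finger_force: 0.2
```

Request:
arm_command:
  motion: "0 0.8 0 0;0 0.2 0 0;0 -0.8 0 0;0 -0.8 0 0;0 -0.8 1 0;0 -2 4 0;0 -3 4 0;0 -4 2 0"

```text
time_s: 16.03
tcp_pos: [0.4477, 0.1551, 0.11]
ee_rot: [2.223, 2.217, 0.004]
contact_force: [1.2, 0.4, 0.5]
width: 0.204
finger_force: 0.0
```

```bash
python3 bolts.py 4
```

```text
side star_knob 0.45 [313. 228. 328. 248.] [ 0.541 -0.193] long axis mids [[0.547, -0.124], [0.539, -0.229]]
```

Request:
arm_command:
  motion: "0 -4 0 0;1 -4 0 0;1 -4 0 0;1 -4 0 0;1 -4 0 0;1 -4 0 0;1 -4 0 0;1 -4 0 0"
  jaw: 0.7

```text
time_s: 17.0
tcp_pos: [0.517, -0.1653, 0.1055]
ee_rot: [-2.223, -2.217, 0.001]
contact_force: [1.1, 0.2, 0.6]
width: 0.301
finger_force: 0.0
```

Request:
arm_command:
  motion: "1 -4 0 0;1 -4 0 0;0 -0.5 -3 0;0 0 -3 0;0 0 -2 0;0 0 -1.5 0;0 0 -0.4 0;0 0 0 0"

```text
time_s: 17.67
tcp_pos: [0.5365, -0.2479, 0.0059]
ee_rot: [-2.222, -2.216, 0.001]
contact_force: [-0.0, -0.2, 1.1]
width: 0.298
finger_force: 0.0
```

```bash
python3 bolts.py 5; python3 -c "
import cv2
a=cv2.imread('pics/top5.png')[180:260,200:300];b=cv2.imread('pics/side5.png')[145:195,255:345]
import numpy as np
cv2.imwrite('pics/c7.png',np.vstack([cv2.resize(a,(450,360),interpolation=2),cv2.resize(b,(450,240),interpolation=2)]))"
```

```text
side bolt_1 0.56 [280. 173. 292. 179.] [0.444 0.278] long axis mids [[0.421, 0.281], [0.467, 0.281]]
top bolt_1 0.74 [312. 153. 343. 177.] [0.68  0.014] long axis mids [[0.682, 0.069], [0.68, -0.04]]
top bolt_1 0.64 [239. 222. 250. 238.] [0.462 0.295] long axis mids [[0.438, 0.299], [0.489, 0.292]]
```

View pics/c7.png

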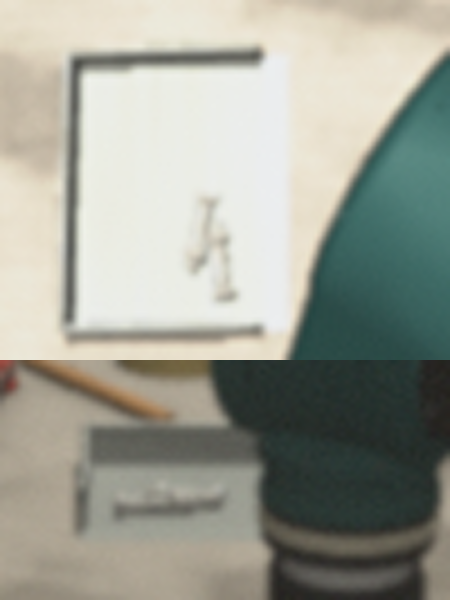

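Request:
arm_command:
  motion: "0 0.6 -0.1 0;0 0.8 0 0;0 0.8 0 0;0 1 0 0;0 1 0 0;0 1 0 0;0 1 0 0;0 1 0 0"

```text
time_s: 18.63
tcp_pos: [0.537, -0.1759, 0.0065]
ee_rot: [2.225, 2.217, -0.0]
contact_force: [0.9, -0.3, 0.2]
width: 0.3
finger_force: 0.2
```

Request:
arm_command:
  motion: "0 1.2 0 0;0 1.2 0 0;0 1.2 0 0;0 1.2 0 0;0 1.2 0 0;0 1.2 0 0;0 1.2 0 0;0 1.2 0 0"

```text
time_s: 19.3
tcp_pos: [0.537, -0.0799, 0.0064]
ee_rot: [2.226, 2.217, -0.0]
contact_force: [-0.3, -0.7, 1.1]
width: 0.301
finger_force: 0.3
```

```bash
python3 bolts.py 6
```

```text
side bolt_1 0.53 [280. 170. 295. 178.] [0.447 0.282] long axis mids [[0.417, 0.286], [0.471, 0.286]]
side star_knob 0.68 [313. 203. 322. 224.] [ 0.541 -0.046] long axis mids [[0.545, 0.028], [0.537, -0.094]]
side star_knob 0.58 [270. 156. 307. 184.] [0.455 0.328] long axis mids [[0.391, 0.321], [0.519, 0.322]]
```

Knob rides in front of the fingers; sanding block stays 75 mm clear. Continue.

Request:
arm_command:
  motion: "0 1.2 0 0;0 1.2 0 0;0 1.2 0 0;0 1.2 0 0;0 1.2 0 0;0 1.2 0 0;0 1.2 0 0;0 1.2 0 0"

```text
time_s: 20.27
tcp_pos: [0.537, 0.0163, 0.0064]
ee_rot: [-2.225, -2.217, -0.0]
contact_force: [0.7, -0.6, 0.8]
width: 0.298
finger_force: 0.2
```

Request:
arm_command:
  motion: "0 1.2 0 0;0 1.2 0 0;0 1.2 0 0;0 1.2 0 0;0 1.2 0 0;0 1.2 0 0;0 1.2 0 0;0 1.2 0 0"

```text
time_s: 20.93
tcp_pos: [0.537, 0.1121, 0.0064]
ee_rot: [-2.226, -2.217, 0.0]
contact_force: [-0.4, -0.6, 0.7]
width: 0.303
finger_force: 0.2
```

Request:
arm_command:
  motion: "0 1.2 0 0;0 1.2 0 0;0 1.2 0 0;0 1.2 0 0;0 1 0 0;0 1 0 0;0 1 0 0;0 1 0.1 0"

```text
time_s: 21.6
tcp_pos: [0.5369, 0.1998, 0.0073]
ee_rot: [-2.226, -2.217, 0.0]
contact_force: [0.2, -0.1, 0.5]
width: 0.3
finger_force: 0.1
```

Request:
arm_command:
  motion: "0 1 0.1 0;0 1 0 0;0 1 0 0;0 1 0 0;0 1 0 0;0 1 0 0;0 0.8 0 0;0 0.5 0 0"

```text
time_s: 22.27
tcp_pos: [0.537, 0.273, 0.0084]
ee_rot: [-2.225, -2.218, -0.0]
contact_force: [-0.8, -0.8, 0.8]
width: 0.305
finger_force: 0.6
```

```bash
python3 bolts.py 7
```

```text
side bolt_1 0.47 [278. 173. 295. 179.] [0.439 0.276] long axis mids [[0.414, 0.276], [0.467, 0.276]]
```

Back off, rise, and check.

Request:
arm_command:
  motion: "0 -0.8 0 0;0 -1 0 0;0 -1.5 0 0;0 -2 2 0;0 -3 4 0;0 -4 4 0;0 -4 0 0;0 -4 0 0"

```text
time_s: 23.23
tcp_pos: [0.5375, 0.0819, 0.093]
ee_rot: [2.224, 2.216, 0.004]
contact_force: [0.7, -0.8, -1.1]
width: 0.301
finger_force: 0.0
```

Request:
arm_command:
  motion: "0 -4 0 0;0 -4 0 0;0 -4 0 0;0 -4 0 0;0 -4 0 0;0 -4 0 0;0 0 0 0;0 0 0 0"

```text
time_s: 23.9
tcp_pos: [0.536, -0.1586, 0.091]
ee_rot: [-2.23, -2.212, 0.0]
contact_force: [-0.6, 0.3, 0.1]
width: 0.297
finger_force: 0.0
```

```bash
python3 look.py 8 setting_gauge sanding_block offcut_2 tape_measure chisel glue_bottle | cut -c1-80; python3 bolts.py 8; python3 -c "
import cv2
a=cv2.imread('pics/top8.png')[180:260,200:300];b=cv2.imread('pics/side8.png')[145:195,255:345]
import numpy as np
cv2.imwrite('pics/c8.png',np.vstack([cv2.resize(a,(450,360),interpolation=2),cv2.resize(b,(450,240),interpolation=2)]))"
```

```text
top [0.291 0.015 1.348] [ 0.15851483 -0.13356661 -1.5812535 ]
setting_gauge 0.64 [429. 214. 450. 226.] [ 0.496 -0.356] corners [[0.514, -0.322
sanding_block 0.76 [312. 154. 344. 174.] [0.679 0.015] corners [[0.716, 0.069], 
tape_measure 0.56 [449. 161. 474. 186.] [ 0.648 -0.437] corners [[0.617, -0.395]
glue_bottle 0.95 [166. 174. 195. 201.] [0.615 0.507] corners [[0.618, 0.573], [0
side [ 0.454 -1.218  0.581] [ 1.15395154 -0.05232266 -0.03520931]
setting_gauge 0.84 [294. 256. 318. 289.] [ 0.499 -0.346] corners [[0.47, -0.289]
sanding_block 0.63 [350. 192. 376. 217.] [0.682 0.025] corners [[0.636, -0.056],
sanding_block 0.37 [373. 225. 403. 287.] [ 0.694 -0.271] corners [[0.674, -0.137
sanding_block 0.25 [296. 256. 317. 285.] [ 0.499 -0.347] corners [[0.477, -0.29]
offcut_2 0.96 [244. 265. 286. 303.] [ 0.397 -0.383] corners [[0.346, -0.31], [0.
offcut_2 0.59 [286. 174. 292. 177.] [0.457 0.28 ] corners [[0.449, 0.286], [0.46
tape_measure 0.86 [361. 266. 399. 305.] [ 0.653 -0.4  ] corners [[0.6, -0.434], 
tape_measure 0.52 [280. 170. 296. 177.] [0.45  0.277] corners [[0.421, 0.266], [
chisel 0.88 [372. 224. 401. 290.] [ 0.694 -0.268] corners [[0.672, -0.138], [0.7
side bolt_1 0.55 [281. 173. 294. 177.] [0.44  0.277] long axis mids [[0.417, 0.272], [0.467, 0.284]]
top star_knob 0.65 [237. 202. 247. 215.] [0.537 0.301] long axis mids [[0.549, 0.316], [0.522, 0.288]]
```

View pics/c8.png

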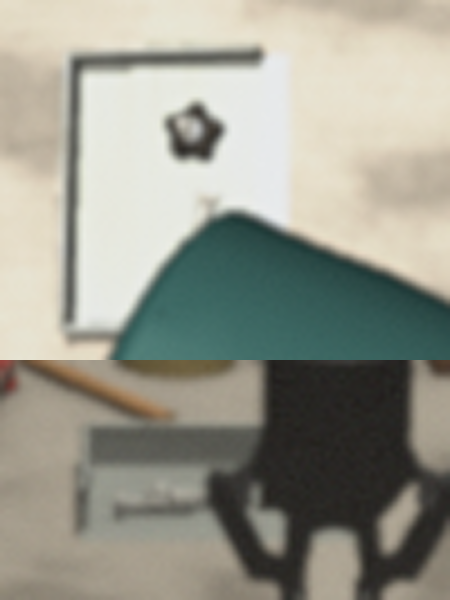

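The picture shows the knob at crop (195,132), well behind the front edge at about column 264. Both bolts are where they were, inside the tray, and the bystanders haven't moved.

```bash
python3 -c "
from bench import ticket; print(ticket.job_done())"
```

```text
the job is handed in; nothing more can be done
None
```

I handed the job in after about 24 s of robot time: in the last pictures both bolts and the star knob lay inside the tray and the other things stood where they were, but the hand-in returned no verdict.

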